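# Index the assembly fixture and hold a bracket against its sprung fence

### The job

Turn the round indexing fixture to its other station: lift the sprung plunger by its knob, swing the head round and let the plunger drop fully home in the second notch. Then stand the bracket on the head's deck and press one end of its rib squarely against the middle of the sprung fence plate, until the plate is pushed back about half its travel (roughly 7 N), never bottomed out hard. Finish while still holding the bracket down on the deck with that steady push, so that a colleague can screw it down; leave the beaker, dropper bottle and stopper alone.

Things in the scene. Friction and masses are not known exactly. Their poses are not given: they have to be found in the camera images.
- fixture: Fixed base of the indexing fixture: grey round plate, 224 mm across, with a raised steel rim on one side that has two notches for the plunger. Origin: centre of its underside on the worktop. Seen from the origin, the first notch lies 1.942 rad (111 degrees) counter-clockwise from its x axis, the second on its -x axis; both 95 mm from the centre. The rim top is 16 mm above the worktop.
- head (a joint): Angle of the rotating head, rad, growing counter-clockwise seen from above. 0: first station, where it starts (plunger in the first notch); 1.2: second station, where the head's x axis is parallel to the base's x axis. Shoulders stop it at -0.03 and 1.23. It turns easily once the plunger is lifted, and stays where left.
- plunger (a joint): Lift of the sprung plunger, m: 0 fully home in a notch, 0.014 fully up. Its round pin clears the rim from 0.008 up; let go away from a notch it rests on the rim at about 0.0075. The spring pulls it down with 3 N (home) to 7 N (fully up). Pin 10 mm, notches 14 mm wide.
- knob (a point): Centre of the black round ribbed plunger knob, 24 mm across and 20 mm tall, upright, 58 mm above the worktop when home, on an arm of the head 95 mm from the head's axis on its -x side. Under it a steel sleeve 21 mm across, its top 14 mm below this point; the arm's top is 32 mm below this point. Axes as the head's.
- deck (a point): Centre of the head's round dark steel deck, 160 mm across, on the turning axis, on its top surface, 26 mm above the worktop. Its axes turn with the head: x points from the plunger knob towards the fence plate (the direction to press), z up.
- fence (a joint): How far the sprung fence plate is pushed back, m, along the deck's x axis: 0 at rest, 0.014 bottomed against its housing. Its spring: 2 N at the first touch plus 0.8 N per mm (7 mm: 7.6 N; 10 mm: 10 N).
- fence_face (a point): Middle of the lower edge of the fence plate's pressing face (upright aluminium plate 70 mm wide, 38 mm tall, 10 mm thick); at rest 28 mm from the deck's centre along its x axis, 0.5 mm above the deck; it moves with the plate. Axes as the deck's. A grey spring housing 34 mm tall stands behind it.
- bracket: Loose aluminium bracket like an upside-down T, about 0.22 kg. Origin: centre of its underside. Foot 50 mm along x, 64 mm along y, 8 mm thick, with a slotted hole each side; on it along x an upright rib 50 mm long, 20 mm thick (y), its top 46 mm above the underside. To be pressed: one flat end (foot and rib flush, 25 mm from the origin along +x or -x) against the fence plate. Grasp the rib across its thickness.
- beaker: Small empty glass beaker, 49 mm across, 60 mm tall; bystander. Origin: centre of its underside.
- dropper: Amber dropper bottle, 30 mm across, 92 mm tall; bystander. Origin: centre of its underside.
- stopper: Rubber stopper, 33 mm across, 28 mm tall; bystander. Origin: centre of its underside.
Not all that is in view belongs to the job. Leave any pink or yellow look-alike of the bracket alone.

How it is judged:
On the way, in this order (a step that is already met when the one before it is completed fails the run):
1. the plunger is lifted clear of the first notch while the head is still at the first station (value of joint plunger above 0.007 m and value of joint head below 0.15 rad), for 0.05 s.
2. the head is at the second station with the plunger dropped home (value of joint head above 1.15 rad and value of joint plunger below 0.002 m and contact force between the fingers and plunger below 0.5 N), for 0.2 s.
At the end, for the whole second after the job is handed in: Head above 1.15 rad, plunger home (under 2 mm); the fingers hold the bracket at rest, upright, down on the deck (4 mm), square to the fence (0.1 rad), within 10 mm of its middle; the bracket alone presses the fence plate with 4 to 10.5 N, 2.5 to 10.5 mm back (value of joint head above 1.15 rad and value of joint plunger below 0.002 m and contact force between bracket and fence between 4 and 10.5 N and value of joint fence between 0.0025 and 0.0105 m and z of bracket in the frame of deck between -0.003 and 0.004 m and y of bracket in the frame of deck between -0.01 and 0.01 m and angle between the x axis of bracket and the x axis of deck, either way round below 0.1 rad and angle between bracket's own z axis and vertical below 0.1 rad and linear speed of bracket below 0.01 m/s and contact force between the fingers and bracket above 1 N and contact force between each of the arm, the fingers and fence below 0.5 N); the arm keeps its last pose, push and grip.
It fails at once if the fence plate is bottomed out hard (over 22 N) (contact force between anything else and fence above 22 N).
It fails at once if the beaker is disturbed (distance of beaker from where it was at the start of the episode above 0.03 m).
It fails at once if the dropper bottle is disturbed (distance of dropper from where it was at the start of the episode above 0.03 m).
It fails at once if the stopper is disturbed (distance of stopper from where it was at the start of the episode above 0.03 m).
It also fails if it takes over 51 s, if anything falls off the work surface, if the arm or the gripper's body presses on something with over 40 N, if the wrist force passes 120 N, or if a joint passes its speed limit or range.

### The arm

A 6-joint arm with a two-finger parallel gripper is mounted at the origin on a cart in front of the work surface, level with it; the furniture and walls round the work are solid. World frame = base frame: x ahead of the robot, y to its left, z up, the work surface at z = 0. Lengths are in m, angles in rad, forces in N, time in s.
With the tool pointing down it reaches from about 0.375 to 0.9 m from the base axis. Payload 3.1 kg.
Tool frame: the origin (TCP) lies at the very end of the fingers, on their centre line; the grasp point (between the pads) lies 19 mm behind it; z points along the fingers, y is the line along which they close (so a half turn about z gives the same grasp; the last joint's range is limited). The gripper opens to 87 mm and grips with 3 to 60 N. Pads are 19 mm wide; open, the fingers measure 117 mm over their backs; the gripper's body (75 mm by 190 mm) begins 51 mm behind the grasp point.
Start: joints at [1.01, 0.527, 1.433, -0, 1.181, -0.178], TCP at [0.233, 0.58, 0.223] pointing down, gripper open.
Joint ranges: [-3.08, 3.08], [-0.75, 2.2], [0.22, 2.44], [-1.43, 4.57], [0, 2.65], [-2.85, 2.85]. Speed limits (rad/s): [2.79, 2.79, 3.14, 3.14, 3.14, 3.14].

### API

Orientations are given as a unit quaternion [x, y, z, w].
In Python, from rig import status, viewer, robot gives the robot as it stands.
- The arm moves only by the tool arm_command, never from a script. Its arguments are lists of equal length, an entry for each row: "delta_rot": the turn, a rotation vector about the tool's x, y, z in degrees, a list of three; "delta_pos": the shift along the tool's x, y, z in m, a list of three; "gripper": the closure, from -1 (fully open) to 1 (shut). In form: {"delta_rot": [[rx, ry, rz], ...], "delta_pos": [[dx, dy, dz], ...], "gripper": [gripper, ...]}. A call has 1 to 12 rows; each row is the pose to reach, as a shift and turn from the pose commanded when the call began, along the tool's axes at that moment; what a row does not reach only later rows make up. A row lasts 1/12 s, in which the tool goes at most 41.7 mm and 7.16 degrees, less where a joint would pass 70% of its speed; a pose out of reach is approached as far as the arm can. A call with a gripper value outside its range is refused whole. The fingers move at their own pace and stop on an object; "grip_force" is the grip in N (left out, the last holds). Time passes only in rows, so rows that repeat a pose let the fingers close. It gives the time, the measured TCP pose, the force, the opening and the grip force at its end, in the units of the state.
- status.get_obs(): the state, without advancing time (a new reading comes with each control period).
- viewer.camera(name): name is "scene" or "top"; returns a dict with "pixels" (420x560x3 uint8, blue, green, red), "fx", "fy", "cx", "cy" (pixels), "pose" (4x4, takes a point from camera to world coordinates). Camera axes: x right, y down, z forward; pixel columns grow to the right and rows downward; lengths in m; the calibration is good to about 2 mm. A picture is of the moment at which its call begins. There is no depth.
- robot.hand_in(): hands the job in; it is judged then, once.
The state is a dict: "time": time; "q": joint angles; "joint_velocities": joint speeds; "joint_torque": joint torques, N m; "position": TCP position; "tool_rot": TCP orientation; "ft_force": force on the tool from outside, world axes, zero at the start; "moment": the same for the moment, N m; "grip_width": finger opening in m; "grip_force": force on a finger pad.
Only numpy, scipy, OpenCV 4.12 (cv2) and the standard library are available. Lean on these libraries where they do the work, as an engineer would, in place of code of your own. Each camera call takes 0.05 s, during which the arm holds its last target. There are 200 camera calls.

## Working session

There is one attempt and no reset: what is moved stays moved. The work goes in short steps, Python scripts to look and compute and a tool call to move; the robot and the scene stay as the last step left them, time stands still between calls to the robot, and variables do not carry over. Pictures are saved under pics/ and viewed, at most 10 in all, crops included, and the job is handed in when it is done.

Besides the shell and the picture viewer there is one more tool, called after "Call:" as a command line: name --argument value ..., lists and objects as JSON in quotes. arm_command: Moves the arm, as the interface text tells. Its arguments: {"type":"object","properties":{"delta_rot":{"type":"array","items":{"type":"array","items":{"type":"number"}}},"delta_pos":{"type":"array","items":{"type":"array","items":{"type":"number"}}},"gripper":{"type":"array","items":{"type":"number"}},"grip_force":{"type":"number"}},"required":["delta_rot","delta_pos","gripper"]}

```bash
mkdir -p pics; cat > h.py <<'E'
import numpy as np, cv2
from rig import status, viewer, robot
from scipy.spatial.transform import Rotation as R
def snap(n):
    c=viewer.camera(n); np.savez('cam_'+n,**{k:np.array(v) for k,v in c.items()}); return c
def world(n,u,v,z):
    c=np.load('cam_'+n+'.npz'); P=c['pose']
    d=P[:3,:3]@np.array([(u-c['cx'])/c['fx'],(v-c['cy'])/c['fy'],1]); o=P[:3,3]
    return (o+d*(z-o[2])/d[2]).round(4)
def crop(n,out,x0,y0,x1,y1,s):
    im=np.load('cam_'+n+'.npz')['pixels'][y0:y1,x0:x1]
    cv2.imwrite('pics/'+out,cv2.resize(im,None,fx=s,fy=s,interpolation=cv2.INTER_CUBIC))
def tool(dw):  # world shift -> tool axes
    return R.from_quat(status.get_obs()['tool_rot']).inv().apply(dw).round(4)
E
python3 - <<'E'
from h import *
for n in('top','scene'):
    c=snap(n); cv2.imwrite(f'pics/{n}0.png',c['pixels']); print(c['fx'],c['pose'].round(3).tolist())
o=status.get_obs(); print(o)
print(R.from_quat(o['tool_rot']).as_matrix().round(3))
E
```

```text
388.7698239302967 [[-0.011, -0.988, 0.156, 0.342], [-1.0, 0.009, -0.014, 0.001], [0.012, -0.156, -0.988, 1.087], [0.0, 0.0, 0.0, 1.0]]
383.9204659037313 [[0.668, -0.465, 0.581, -0.032], [-0.744, -0.415, 0.523, -0.522], [-0.002, -0.782, -0.623, 0.641], [0.0, 0.0, 0.0, 1.0]]
{'time': 0.1, 'q': array([ 1.01050076e+00,  5.28363005e-01,  1.43375248e+00, -2.10187054e-05,
        1.18137458e+00, -1.78491856e-01]), 'joint_velocities': array([ 0.00226122, -0.00218324, -0.00326124, -0.00011354,  0.00102453,
        0.00069561]), 'joint_torque': array([ 7.19649361e-04, -4.40986490e+01, -1.77149892e+01,  6.35924237e-02,
        5.33604529e-02, -3.51650237e-05]), 'position': array([0.23249953, 0.5794557 , 0.22168264]), 'tool_rot': array([ 1.89740433e-01,  9.81833829e-01, -8.88220615e-04, -3.33466976e-04]), 'ft_force': array([ 0.50715261,  1.14412329, -0.15605288]), 'moment': array([0.0763642 , 0.02106887, 0.01618668]), 'grip_force': 0.0, 'grip_width': 0.08695962622849959}
[[-0.928  0.373 -0.001]
 [ 0.373  0.928 -0.002]
 [ 0.    -0.002 -1.   ]]
```

View pics/top0.png

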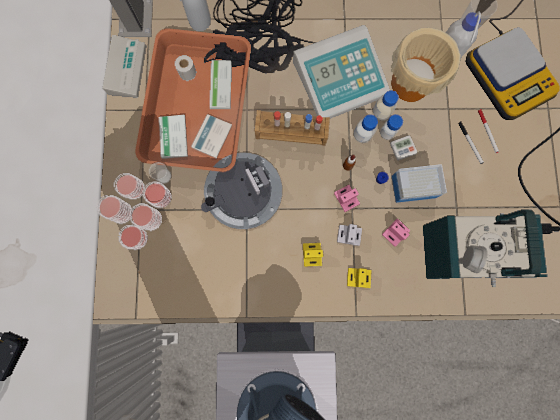

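View pics/scene0.png

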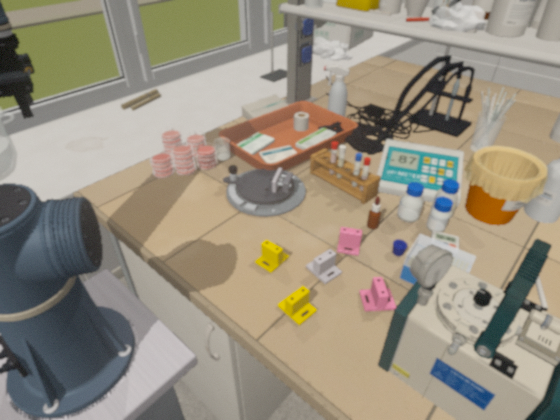

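The top view shows the fixture at about (243,190), the knob at (209,202) and the fence at (258,178). Bracket candidates are grey (349,235), pink (346,197) and (396,231), and yellow (312,254) and (359,278). I choose the grey aluminium one at (349,235). The beaker is near (163,172), the dropper at (349,162) and the stopper at (382,178).

```bash
python3 - <<'E'
from h import *
crop('top','fix.png',190,140,300,240,7)
crop('top','br.png',325,180,385,255,8)
E
```

```text
(no output)
```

View pics/fix.png

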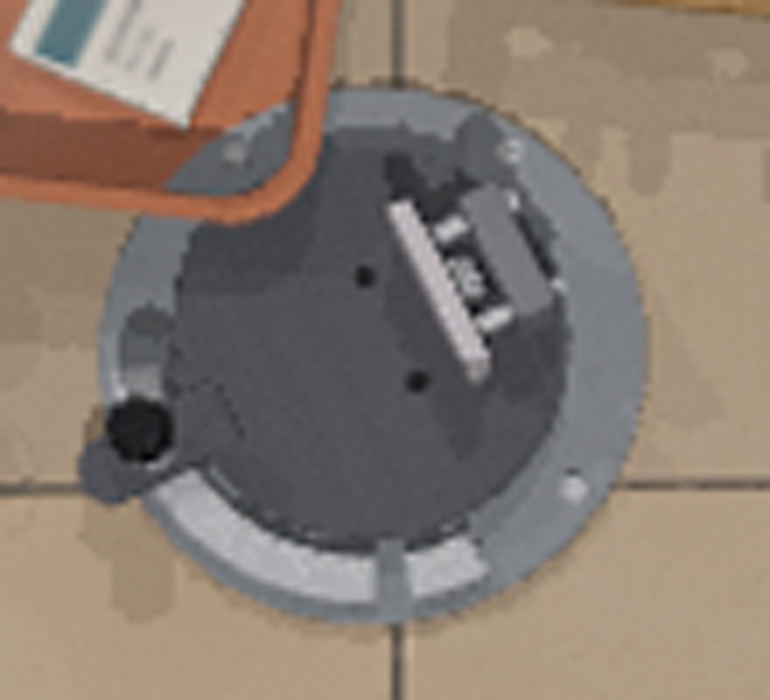

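View pics/br.png

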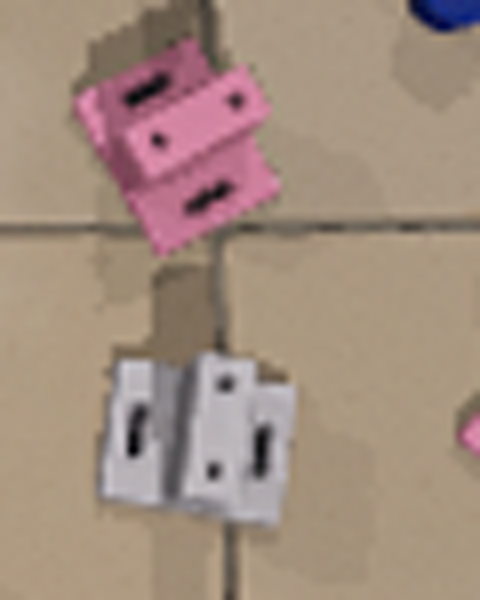

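The close crop shows the grey bracket with its rib running roughly along image vertical, holes at crop (226,383) and (213,470). The fixture crop shows the knob at (140,429), the second notch at (393,570) and the fence top ends at (400,207) and (478,370).

```bash
python3 - <<'E'
from h import *
f=lambda x,y,z:world('top',190+(x-3)/7,140+(y-3)/7,z)
b=lambda x,y,z:world('top',325+(x-3.5)/8,180+(y-3.5)/8,z)
C=f(374,353,.008);D=f(372,340,.026);print('C',C,'deck',D)
k=f(140,429,.068);print('knob',k)
n2=f(393,572,.016);print('notch2',n2,np.linalg.norm(n2[:2]-C[:2]))
for nm,p in(('knob',k),('n2',n2)):print(nm,np.linalg.norm((p-C)[:2]),np.degrees(np.arctan2(*(C-p)[1::-1])))
a=f(400,207,.0645);e=f(478,370,.0645);d=(a-e)[:2];print('fence',a,e,np.linalg.norm(d),np.degrees(np.arctan2(d[1],d[0]))-90)
h1=f(365,277,.026);h2=f(417,381,.026);print('holes',h1,h2)
print('tray corner', [f(300,190,z) for z in(.03,.06,.09)])
p=b(226,383,.046);q=b(213,470,.046);print('rib holes',p,q,(p+q)/2,np.degrees(np.arctan2(*(p-q)[1::-1])))
for c in((118,362),(102,495),(277,525),(297,385)):print(b(*c,.008))
for c in((203,355),(256,362),(235,505),(184,497)):print('ribtop',b(*c,.046))
crop('scene','sfix.png',190,110,330,215,5)
E
```

```text
C [0.5981 0.0882 0.008 ] deck [0.5992 0.0876 0.026 ]
knob [0.5549 0.1723 0.068 ]
notch2 [0.5069 0.0797 0.016 ] 0.09159525096859547
knob 0.0945465493817728 -62.8116040093474
n2 0.09159525096859547 5.324684977569515
fence [0.6427 0.0738 0.0645] [0.5777 0.0437 0.0645] 0.07163106867833265 -65.15223416451833
holes [0.6251 0.0905 0.026 ] [0.5823 0.0696 0.026 ]
tray corner [array([0.6601, 0.1163, 0.03  ]), array([0.6511, 0.1131, 0.06  ]), array([0.6421, 0.1098, 0.09  ])]
rib holes [ 0.4828 -0.2124  0.046 ] [ 0.4533 -0.2069  0.046 ] [ 0.46805 -0.20965  0.046  ] -10.561010691196383
[ 0.4958 -0.1825  0.008 ]
[ 0.449  -0.1753  0.008 ]
[ 0.4379 -0.236   0.008 ]
[ 0.487  -0.2452  0.008 ]
ribtop [ 0.4925 -0.205   0.046 ]
ribtop [ 0.4899 -0.2229  0.046 ]
ribtop [ 0.4414 -0.2138  0.046 ]
ribtop [ 0.4442 -0.1967  0.046 ]
```

View pics/sfix.png

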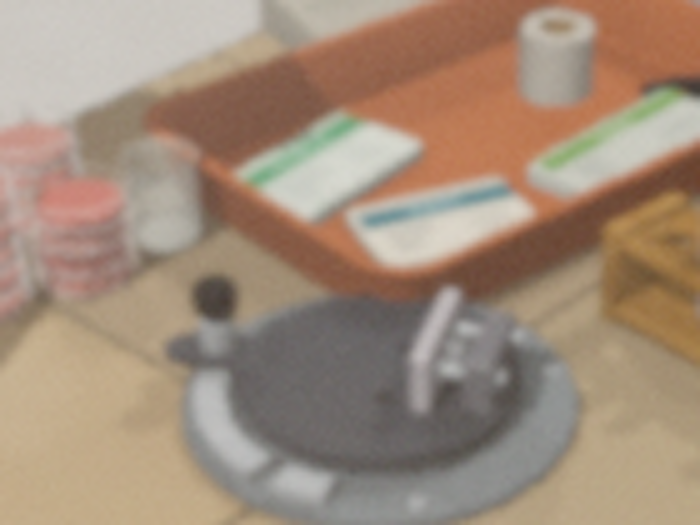

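```bash
python3 - <<'E'
from h import *
def tri(uvt,uvs):
    A=[];B=[]
    for n,(u,v) in(('top',uvt),('scene',uvs)):
        c=np.load('cam_'+n+'.npz');P=c['pose'];d=P[:3,:3]@np.array([(u-c['cx'])/c['fx'],(v-c['cy'])/c['fy'],1]);d/=np.linalg.norm(d)
        M=np.eye(3)-np.outer(d,d);A.append(M);B.append(M@P[:3,3])
    A=np.vstack(A);B=np.hstack(B);x=np.linalg.lstsq(A,B,rcond=None)[0];return x.round(3),np.linalg.norm(A@x-B).round(4)
print('tray corner',tri((190+290/7,140+190/7),(190+395/5,110+268/5)))
print('knob',tri((190+137/7,140+426/7),(190+214/5,110+285/5)))
print('tray left corner',tri((139,160),(190+160/5,110+115/5)))
k0=np.array([.5549,.1723]);C=np.array([.5985,.088])
o=status.get_obs()['position']
print(tool([.5555-o[0],.1725-o[1],.12-o[2]]))
E
```

```text
tray corner (array([0.648, 0.118, 0.058]), np.float64(0.0041))
knob (array([0.555, 0.172, 0.067]), np.float64(0.0004))
tray left corner (array([0.678, 0.366, 0.056]), np.float64(0.0088))
[-0.4514 -0.2571  0.102 ]
```

Call:
arm_command --delta_rot '[[0, 0, 42], [0, 0, 42], [0, 0, 42], [0, 0, 42], [0, 0, 42], [0, 0, 42], [0, 0, 42], [0, 0, 42], [0, 0, 42], [0, 0, 42], [0, 0, 42], [0, 0, 42]]' --delta_pos '[[-0.451, -0.257, 0], [-0.451, -0.257, 0], [-0.451, -0.257, 0], [-0.451, -0.257, 0], [-0.451, -0.257, 0], [-0.451, -0.257, 0], [-0.451, -0.257, 0], [-0.451, -0.257, 0], [-0.451, -0.257, 0], [-0.451, -0.257, 0], [-0.451, -0.257, 0], [-0.451, -0.257, 0]]' --gripper '[-1, -1, -1, -1, -1, -1, -1, -1, -1, -1, -1, -1]' --grip_force 25

```text
time: 1.1
position: [0.5443, 0.1865, 0.2222]
tool_rot: [0.529, 0.849, -0.0, -0.0]
ft_force: [1.2, 0.6, 0.6]
grip_width: 0.087
grip_force: 0.0
```

```bash
python3 - <<'E'
from h import *
o=status.get_obs(); p=o['position'];print(p,R.from_quat(o['tool_rot']).as_matrix().round(3))
print(tool([.5552-p[0],.1723-p[1],.046-p[2]]))
E
```

```text
[0.54433956 0.18650159 0.22221415] [[-0.44   0.898 -0.001]
 [ 0.898  0.44   0.   ]
 [ 0.    -0.001 -1.   ]]
[-0.0176  0.0036  0.1762]
```

Call:
arm_command --delta_rot '[[0, 0, 0], [0, 0, 0], [0, 0, 0]]' --delta_pos '[[-0.016, 0.003, 0.06], [-0.016, 0.003, 0.08], [-0.016, 0.003, 0.08]]' --gripper '[-1, -1, -1]'

```text
time: 1.35
position: [0.5488, 0.1727, 0.1347]
tool_rot: [0.53, 0.848, -0.005, -0.006]
ft_force: [-0.8, -0.3, -0.4]
grip_width: 0.0873
grip_force: 0.0
```

```bash
python3 - <<'E'
from h import *
o=status.get_obs(); p=o['position'];print(p)
print(tool([.5552-p[0],.1723-p[1],.046-p[2]]))
E
```

```text
[0.548833   0.17265098 0.13473401]
[-0.0036  0.007   0.0886]
```

Call:
arm_command --delta_rot '[[0, 0, 0], [0, 0, 0], [0, 0, 0], [0, 0, 0]]' --delta_pos '[[0, 0.002, 0.03], [0, 0.002, 0.03], [0, 0.002, 0.03], [0, 0.002, 0.03]]' --gripper '[-1, -1, -1, -1]'

```text
time: 1.68
position: [0.5557, 0.177, 0.1145]
tool_rot: [0.529, 0.849, 0.001, 0.001]
ft_force: [-0.2, 0.5, 0.3]
grip_width: 0.087
grip_force: 0.0
```

```bash
python3 - <<'E'
from h import *
o=status.get_obs(); p=o['position'];print(p)
print(tool([.5552-p[0],.1723-p[1],.046-p[2]]))
E
```

```text
[0.55573841 0.17702272 0.11448634]
[-0.004  -0.0027  0.0685]
```

Call:
arm_command --delta_rot '[[0, 0, 0], [0, 0, 0], [0, 0, 0], [0, 0, 0], [0, 0, 0], [0, 0, 0]]' --delta_pos '[[-0.004, -0.003, 0.015], [-0.004, -0.003, 0.035], [-0.004, -0.003, 0.055], [-0.004, -0.003, 0.067], [-0.004, -0.003, 0.067], [-0.004, -0.003, 0.067]]' --gripper '[-1, -1, -1, -1, -1, -1]'

```text
time: 2.18
position: [0.5548, 0.1717, 0.0466]
tool_rot: [0.529, 0.849, 0.0, 0.0]
ft_force: [-0.2, 1.3, 0.2]
grip_width: 0.087
grip_force: 0.0
```

```bash
python3 - <<'E'
from h import *
o=status.get_obs(); p=o['position'];print(p,o['ft_force'])
print(tool([.5552-p[0],.1723-p[1],.046-p[2]]))
snap('top');crop('top','a.png',170,130,300,230,6)
E
```

```text
[0.55476173 0.17172134 0.04661255] [-0.23404143  1.34955703  0.19003516]
[0.0003 0.0006 0.0006]
```

View pics/a.png

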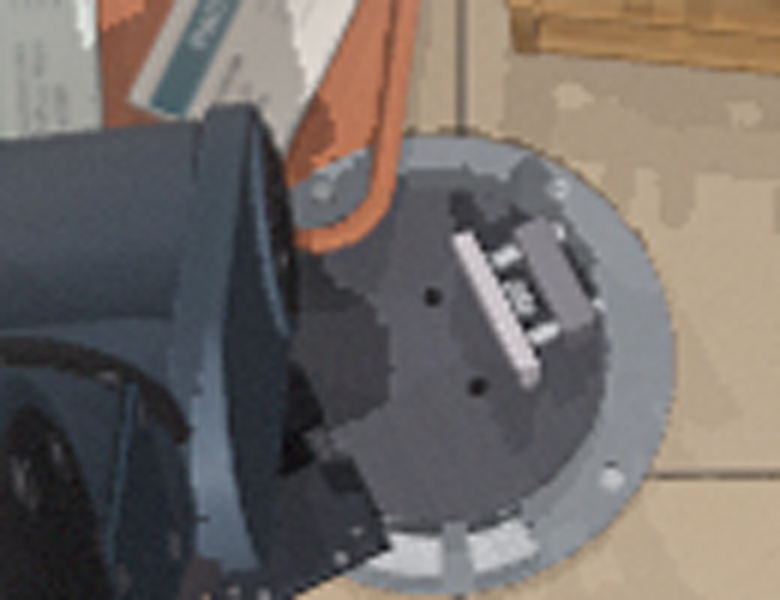

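The arm covers the knob, as expected. The fence is unchanged at (500,310) in the crop. Closing on the knob.

Call:
arm_command --delta_rot '[[0, 0, 0], [0, 0, 0], [0, 0, 0], [0, 0, 0], [0, 0, 0], [0, 0, 0], [0, 0, 0], [0, 0, 0], [0, 0, 0], [0, 0, 0]]' --delta_pos '[[0, 0, 0], [0, 0, 0], [0, 0, 0], [0, 0, 0], [0, 0, 0], [0, 0, 0], [0, 0, 0], [0, 0, 0], [0, 0, 0], [0, 0, 0]]' --gripper '[1, 1, 1, 1, 1, 1, 1, 1, 1, 1]' --grip_force 25

```text
time: 3.07
position: [0.5544, 0.1713, 0.0455]
tool_rot: [0.529, 0.849, 0.0, 0.0]
ft_force: [2.0, 0.4, -0.6]
grip_width: 0.0282
grip_force: 1.5
```

Call:
arm_command --delta_rot '[[0, 0, 0], [0, 0, 0], [0, 0, 0], [0, 0, 0]]' --delta_pos '[[0, 0, 0], [0, 0, 0], [0, 0, 0], [0, 0, 0]]' --gripper '[1, 1, 1, 1]'

```text
time: 3.4
position: [0.5547, 0.1715, 0.0456]
tool_rot: [0.529, 0.849, 0.0, 0.0]
ft_force: [0.9, 1.9, -0.8]
grip_width: 0.0233
grip_force: 25.0
```

Call:
arm_command --delta_rot '[[0, 0, 0], [0, 0, 0], [0, 0, 0], [0, 0, 0], [0, 0, 0]]' --delta_pos '[[0, 0, -0.004], [0, 0, -0.008], [0, 0, -0.0115], [0, 0, -0.0115], [0, 0, -0.0115]]' --gripper '[1, 1, 1, 1, 1]'

```text
time: 3.82
position: [0.5541, 0.1712, 0.0569]
tool_rot: [0.529, 0.849, -0.0, -0.0]
ft_force: [2.6, 0.8, -7.0]
grip_width: 0.0229
grip_force: 25.0
```

```bash
python3 - <<'E'
from h import *
o=status.get_obs(); p=o['position'];print(p,o['ft_force'])
C=np.array([.5985,.088]); v=p[:2]-C; print(np.linalg.norm(v))
for a in np.arange(6,73,6).tolist()+[68.75]:
    t=np.radians(a);q=C+np.array([[np.cos(t),-np.sin(t)],[np.sin(t),np.cos(t)]])@v
    print(round(a,2),tool([*(q-p[:2]),0]))
E
```

```text
[0.55408922 0.17122364 0.05693096] [ 2.63968316  0.83329092 -6.97437838]
0.09433181471595486
6 [-0.0009 -0.0098  0.    ]
12 [-0.0027 -0.0195  0.    ]
18 [-0.0056 -0.029   0.    ]
24 [-0.0095 -0.0381  0.    ]
30 [-0.0142 -0.0467  0.    ]
36 [-0.0199 -0.0548  0.    ]
42 [-0.0264 -0.0623  0.    ]
48 [-0.0336 -0.069   0.    ]
54 [-0.0415 -0.0749  0.    ]
60 [-0.0499 -0.08    0.    ]
66 [-0.0589 -0.0842  0.    ]
72 [-0.0682 -0.0874  0.    ]
68.75 [-0.0631 -0.0858  0.    ]
```

Call:
arm_command --delta_rot '[[0, 0, -6], [0, 0, -12], [0, 0, -18], [0, 0, -24], [0, 0, -30], [0, 0, -36], [0, 0, -42], [0, 0, -48], [0, 0, -54], [0, 0, -60], [0, 0, -66], [0, 0, -68.7]]' --delta_pos '[[-0.0009, -0.0098, 0], [-0.0027, -0.0195, 0], [-0.0056, -0.029, 0], [-0.0095, -0.0381, 0], [-0.0142, -0.0467, 0], [-0.0199, -0.0548, 0], [-0.0264, -0.0623, 0], [-0.0336, -0.069, 0], [-0.0415, -0.0749, 0], [-0.0499, -0.08, 0], [-0.0589, -0.0842, 0], [-0.0631, -0.0858, 0]]' --gripper '[1, 1, 1, 1, 1, 1, 1, 1, 1, 1, 1, 1]'

```text
time: 4.82
position: [0.5061, 0.0776, 0.0572]
tool_rot: [-0.042, 0.999, 0.002, 0.001]
ft_force: [4.8, 22.8, -7.0]
grip_width: 0.0228
grip_force: 25.0
```

Call:
arm_command --delta_rot '[[0, 0, 0], [0, 0, 0], [0, 0, 0]]' --delta_pos '[[0, 0, 0], [0, 0, 0], [0, 0, 0]]' --gripper '[1, 1, 1]'

```text
time: 5.07
position: [0.5061, 0.0782, 0.0571]
tool_rot: [-0.041, 0.999, 0.001, 0.001]
ft_force: [3.2, 6.3, -6.4]
grip_width: 0.0228
grip_force: 25.0
```

```bash
python3 - <<'E'
from h import *
o=status.get_obs(); p=o['position'];print(p,o['ft_force'])
C=np.array([.5985,.088]); v=C-p[:2]; print(np.linalg.norm(v),np.degrees(np.arctan2(v[1],v[0])),R.from_quat(o['tool_rot']).as_matrix().round(3)[:,1])
E
```

```text
[0.50614435 0.07820395 0.05714326] [ 3.17920883  6.27881684 -6.41639499]
0.09287372920109968 6.054655670683697 [-0.082  0.997  0.002]
```

Call:
arm_command --delta_rot '[[0, 0, 0], [0, 0, 0], [0, 0, 0], [0, 0, 0]]' --delta_pos '[[0, 0.002, 0], [0, 0.003, 0], [0, 0.003, 0], [0, 0.003, 0]]' --gripper '[1, 1, 1, 1]'

```text
time: 5.4
position: [0.506, 0.0796, 0.0572]
tool_rot: [-0.042, 0.999, -0.0, 0.001]
ft_force: [4.7, -0.3, -8.4]
grip_width: 0.0229
grip_force: 25.0
```

Call:
arm_command --delta_rot '[[0, 0, 0], [0, 0, 0], [0, 0, 0], [0, 0, 0], [0, 0, 0], [0, 0, 0], [0, 0, 0]]' --delta_pos '[[0, 0, 0.003], [0, 0, 0.006], [0, 0, 0.009], [0, 0, 0.011], [0, 0, 0.0115], [0, 0, 0.0115], [0, 0, 0.0115]]' --gripper '[1, 1, 1, 1, 1, 1, 1]'

```text
time: 5.98
position: [0.506, 0.0797, 0.0458]
tool_rot: [-0.042, 0.999, -0.0, 0.001]
ft_force: [5.6, -0.6, -3.4]
grip_width: 0.0228
grip_force: 25.0
```

Call:
arm_command --delta_rot '[[0, 0, 0], [0, 0, 0], [0, 0, 0], [0, 0, 0], [0, 0, 0], [0, 0, 0], [0, 0, 0], [0, 0, 0]]' --delta_pos '[[0, 0, 0], [0, 0, 0], [0, 0, 0], [0, 0, 0], [0, 0, 0], [0, 0, 0], [0, 0, 0], [0, 0, 0]]' --gripper '[-1, -1, -1, -1, -1, -1, -1, -1]'

```text
time: 6.65
position: [0.5046, 0.0799, 0.0456]
tool_rot: [-0.042, 0.999, 0.0, -0.0]
ft_force: [-0.2, -0.1, -0.5]
grip_width: 0.0678
grip_force: 0.0
```

Call:
arm_command --delta_rot '[[0, 0, 0], [0, 0, 0], [0, 0, 0], [0, 0, 0], [0, 0, 15], [0, 0, 15], [0, 0, 15], [0, 0, 15], [0, 0, 15], [0, 0, 15], [0, 0, 15], [0, 0, 15]]' --delta_pos '[[0, 0, -0.02], [0, 0, -0.05], [0, 0, -0.09], [0, 0, -0.1], [0, -0.04, -0.1], [0, -0.08, -0.1], [0.02, -0.12, -0.1], [0.03, -0.16, -0.1], [0.03, -0.2, -0.1], [0.04, -0.24, -0.1], [0.05, -0.26, -0.1], [0.05, -0.26, -0.1]]' --gripper '[-1, -1, -1, -1, -1, -1, -1, -1, -1, -1, -1, -1]'

```text
time: 7.65
position: [0.4764, -0.1882, 0.1454]
tool_rot: [0.091, 0.996, -0.001, 0.0]
ft_force: [-0.5, 1.1, 0.0]
grip_width: 0.0868
grip_force: 0.0
```

```bash
python3 - <<'E'
from h import *
o=status.get_obs(); p=o['position'];print(p,o['ft_force'],R.from_quat(o['tool_rot']).as_matrix().round(3)[:,1])
snap('top');crop('top','b.png',195,140,295,235,6)
print(tool([.467-p[0],-.2097-p[1],.014-p[2]]))
E
```

```text
[ 0.47641982 -0.18821943  0.14544037] [-0.52471206  1.10420263  0.03660761] [ 0.182  0.983 -0.002]
[ 0.0053 -0.0228  0.1314]
```

View pics/b.png

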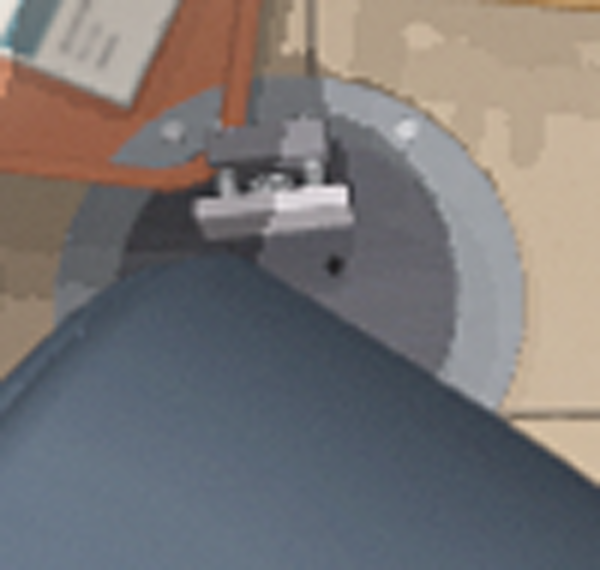

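The picture shows the head at its second station: the fence lies across the top of the deck at crop (275,205), and the arm hides the knob. The spring force matches a home plunger. Next is the bracket grasp.

Call:
arm_command --delta_rot '[[0, 0, 0], [0, 0, 0], [0, 0, 0], [0, 0, 0], [0, 0, 0], [0, 0, 0], [0, 0, 0], [0, 0, 0]]' --delta_pos '[[0.009, -0.023, 0.02], [0.009, -0.023, 0.05], [0.009, -0.023, 0.08], [0.009, -0.023, 0.1], [0.009, -0.023, 0.12], [0.009, -0.023, 0.129], [0.009, -0.023, 0.129], [0.009, -0.023, 0.129]]' --gripper '[-1, -1, -1, -1, -1, -1, -1, -1]'

```text
time: 8.37
position: [0.464, -0.2034, 0.0165]
tool_rot: [0.088, 0.996, 0.0, -0.0]
ft_force: [0.5, 0.7, -0.4]
grip_width: 0.087
grip_force: 0.0
```

Call:
arm_command --delta_rot '[[0, 0, 0], [0, 0, 0], [0, 0, 0], [0, 0, 0], [0, 0, 0], [0, 0, 0], [0, 0, 0], [0, 0, 0], [0, 0, 0], [0, 0, 0], [0, 0, 0], [0, 0, 0]]' --delta_pos '[[0, 0, 0], [0, 0, 0], [0, 0, 0], [0, 0, 0], [0, 0, 0], [0, 0, 0], [0, 0, 0], [0, 0, 0], [0, 0, 0], [0, 0, 0], [0, 0, 0], [0, 0, 0]]' --gripper '[1, 1, 1, 1, 1, 1, 1, 1, 1, 1, 1, 1]' --grip_force 40

```text
time: 9.37
position: [0.464, -0.2046, 0.0165]
tool_rot: [0.089, 0.996, -0.0, 0.0]
ft_force: [0.4, -0.7, -0.2]
grip_width: 0.0198
grip_force: 40.0
```

Call:
arm_command --delta_rot '[[0, 0, 0], [0, 0, 0]]' --delta_pos '[[0, 0, 0], [0, 0, 0]]' --gripper '[1, 1]'

```text
time: 9.53
position: [0.464, -0.2046, 0.0165]
tool_rot: [0.089, 0.996, -0.0, 0.0]
ft_force: [-0.3, -1.0, 0.1]
grip_width: 0.0199
grip_force: 40.0
```

Call:
arm_command --delta_rot '[[0, 0, 0], [0, 0, 0], [0, 0, 0], [0, 0, 0], [0, 0, 0], [0, 0, 0]]' --delta_pos '[[0, 0, -0.03], [0, 0, -0.06], [0, 0, -0.09], [0, 0, -0.11], [0, 0, -0.11], [0, 0, -0.11]]' --gripper '[1, 1, 1, 1, 1, 1]'

```text
time: 10.03
position: [0.4642, -0.2045, 0.1272]
tool_rot: [0.089, 0.996, -0.0, 0.001]
ft_force: [-0.2, 0.2, -1.9]
grip_width: 0.0198
grip_force: 40.0
```

```bash
python3 - <<'E'
from h import *
o=status.get_obs(); p=o['position'];print(p,o['ft_force'],o['grip_width'])
snap('top');snap('scene')
a=np.load('cam_top.npz')['pixels'][130:240,190:300];b=np.load('cam_scene.npz')['pixels'][140:220,210:320]
cv2.imwrite('pics/c.png',np.vstack([cv2.resize(a,(350,350),interpolation=2),cv2.resize(b,(350,249),interpolation=2)]) if 0 else np.hstack([cv2.resize(a,(440,440),interpolation=2),cv2.resize(b,(352,440),interpolation=2)]))
E
```

```text
[ 0.4641981  -0.20446929  0.127203  ] [-0.21477808  0.231024   -1.93093085] 0.019824233150171473
```

View pics/c.png

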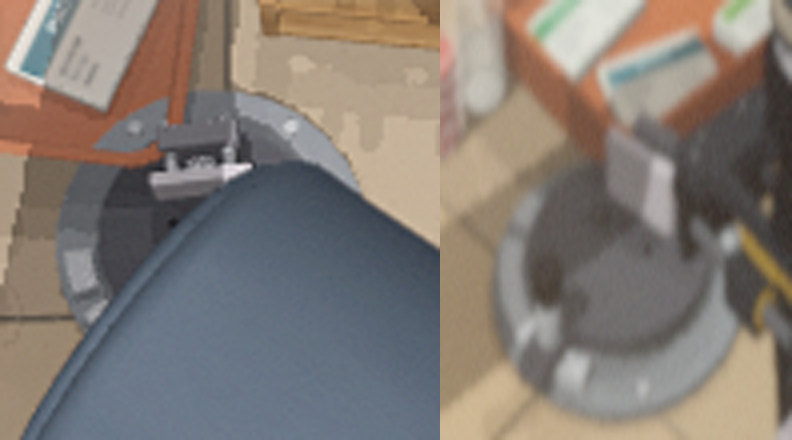

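```bash
python3 - <<'E'
from h import *
f=lambda x,y,z:world('top',195+(x-2.5)/6,140+(y-2.5)/6,z)
a=f(195,203,.0645);e=f(348,186,.0645);d=(a-e)[:2];print(a,e,(a+e)/2,np.linalg.norm(d),np.degrees(np.arctan2(d[1],d[0]))-90)
a=f(208,240,.0265);e=f(352,222,.0265);d=(a-e)[:2];print(a,e,(a+e)/2,np.linalg.norm(d),np.degrees(np.arctan2(d[1],d[0]))-90)
print('hole',f(335,265,.026))
for z in(.058,.066):print('knob',world('scene',243.75-.5,190-.5,z))
o=status.get_obs();p=o['position'];th=np.radians(4.8);ex=np.array([np.cos(th),np.sin(th)]);C=np.array([.5985,.088])
print('expected face',C+.028*ex)
E
```

```text
[0.6311 0.1269 0.0645] [0.6385 0.0578 0.0645] [0.6348  0.09235 0.0645 ] 0.06949510774148064 6.112575831003653
[0.6239 0.1253 0.0265] [0.6321 0.0581 0.0265] [0.628  0.0917 0.0265] 0.0676984490221157 6.957055585577194
hole [0.6116 0.066  0.026 ]
knob [0.5092 0.0838 0.058 ]
knob [0.5018 0.0755 0.066 ]
expected face [0.6264018  0.09034298]
```

```bash
python3 - <<'E'
from h import *
p=status.get_obs()['position']; print(tool([.5781-p[0],.086-p[1],0]))
E
```

```text
[-6.220e-02  3.054e-01  2.000e-04]
```

Call:
arm_command --delta_rot '[[0, 0, -4], [0, 0, -8], [0, 0, -12], [0, 0, -15.7], [0, 0, -15.7], [0, 0, -15.7], [0, 0, -15.7], [0, 0, -15.7], [0, 0, -15.7], [0, 0, -15.7], [0, 0, -15.7], [0, 0, -15.7]]' --delta_pos '[[-0.006, 0.03, 0], [-0.012, 0.06, 0], [-0.019, 0.095, 0], [-0.026, 0.13, 0], [-0.034, 0.165, 0], [-0.041, 0.2, 0], [-0.048, 0.235, 0], [-0.054, 0.265, 0], [-0.059, 0.29, 0], [-0.062, 0.305, 0], [-0.062, 0.305, 0], [-0.062, 0.305, 0]]' --gripper '[1, 1, 1, 1, 1, 1, 1, 1, 1, 1, 1, 1]'

```text
time: 11.13
position: [0.5775, 0.0856, 0.1243]
tool_rot: [-0.049, 0.999, 0.0, -0.002]
ft_force: [0.4, 0.4, -2.9]
grip_width: 0.0197
grip_force: 40.0
```

Call:
arm_command --delta_rot '[[0, 0, 0], [0, 0, 0], [0, 0, 0], [0, 0, 0], [0, 0, 0], [0, 0, 0]]' --delta_pos '[[0, 0, 0.02], [0, 0, 0.04], [0, 0, 0.06], [0, 0, 0.07], [0, 0, 0.07], [0, 0, 0.07]]' --gripper '[1, 1, 1, 1, 1, 1]'

```text
time: 11.63
position: [0.5781, 0.084, 0.0557]
tool_rot: [-0.048, 0.999, 0.0, -0.001]
ft_force: [-0.2, -0.6, -2.0]
grip_width: 0.0196
grip_force: 40.0
```

```bash
python3 - <<'E'
from h import *
o=status.get_obs(); p=o['position'];print(p,o['ft_force'],R.from_quat(o['tool_rot']).as_matrix().round(3))
print(tool([.5781-p[0],.086-p[1],.0425-p[2]]))
snap('scene');snap('top')
a=np.load('cam_top.npz')['pixels'][140:230,195:295];b=np.load('cam_scene.npz')['pixels'][130:220,210:310]
cv2.imwrite('pics/d.png',np.hstack([cv2.resize(x,(400,360),interpolation=2) for x in(a,b)]))
E
```

```text
[0.57808859 0.08395956 0.05573997] [-0.17512808 -0.60099513 -2.04270805] [[-0.995 -0.095 -0.002]
 [-0.095  0.995 -0.   ]
 [ 0.002  0.    -1.   ]]
[-0.0002  0.002   0.0132]
```

View pics/d.png

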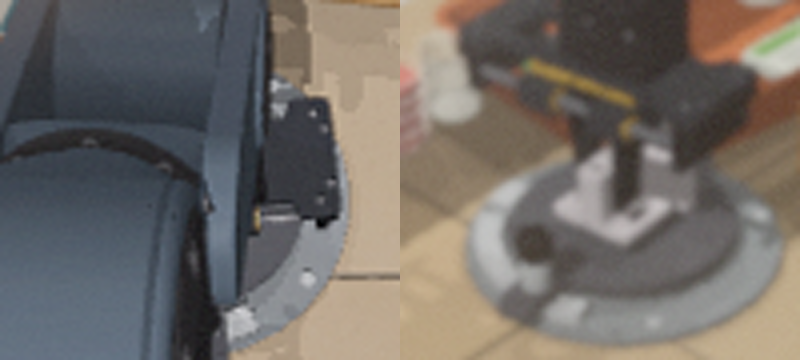

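The bracket hovers upright before the fence at scene crop (615,200), with the knob at (533,240) in the second notch. Lowering.

Call:
arm_command --delta_rot '[[0, 0, 0], [0, 0, 0], [0, 0, 0], [0, 0, 0], [0, 0, 0], [0, 0, 0], [0, 0, 0]]' --delta_pos '[[0, 0.002, 0.004], [0, 0.002, 0.008], [0, 0.002, 0.011], [0, 0.002, 0.0125], [0, 0.002, 0.0135], [0, 0.002, 0.0135], [0, 0.002, 0.0135]]' --gripper '[1, 1, 1, 1, 1, 1, 1]'

```text
time: 12.32
position: [0.5787, 0.0868, 0.043]
tool_rot: [-0.048, 0.999, -0.0, -0.0]
ft_force: [-0.1, -0.3, -2.9]
grip_width: 0.02
grip_force: 40.0
```

Call:
arm_command --delta_rot '[[0, 0, 0], [0, 0, 0], [0, 0, 0], [0, 0, 0], [0, 0, 0]]' --delta_pos '[[0, 0, 0.0005], [0, 0, 0.001], [0, 0, 0.0015], [0, 0, 0.0015], [0, 0, 0.0015]]' --gripper '[1, 1, 1, 1, 1]'

```text
time: 12.73
position: [0.5789, 0.0868, 0.0425]
tool_rot: [-0.048, 0.999, -0.0, 0.0]
ft_force: [-1.5, 0.7, 4.7]
grip_width: 0.0201
grip_force: 40.0
```

Call:
arm_command --delta_rot '[[0, 0, 0], [0, 0, 0], [0, 0, 0], [0, 0, 0], [0, 0, 0], [0, 0, 0], [0, 0, 0], [0, 0, 0]]' --delta_pos '[[-0.003, 0, -0.0004], [-0.006, 0, -0.0004], [-0.009, 0, -0.0004], [-0.012, 0, -0.0004], [-0.014, 0, -0.0004], [-0.015, 0, -0.0004], [-0.015, 0, -0.0004], [-0.015, 0, -0.0004]]' --gripper '[1, 1, 1, 1, 1, 1, 1, 1]'

```text
time: 13.4
position: [0.592, 0.0883, 0.0426]
tool_rot: [-0.048, 0.999, 0.0, -0.002]
ft_force: [-4.2, -0.6, 6.3]
grip_width: 0.0198
grip_force: 40.0
```

Call:
arm_command --delta_rot '[[0, 0, 0], [0, 0, 0], [0, 0, 0], [0, 0, 0]]' --delta_pos '[[-0.001, 0, 0], [-0.002, 0, 0], [-0.002, 0, 0], [-0.002, 0, 0]]' --gripper '[1, 1, 1, 1]'

```text
time: 13.73
position: [0.5937, 0.0885, 0.0426]
tool_rot: [-0.048, 0.999, 0.0, -0.002]
ft_force: [-4.5, -0.7, 7.5]
grip_width: 0.0198
grip_force: 40.0
```

Call:
arm_command --delta_rot '[[0, 0, 0], [0, 0, 0], [0, 0, 0], [0, 0, 0]]' --delta_pos '[[-0.001, 0, 0], [-0.002, 0, 0], [-0.002, 0, 0], [-0.002, 0, 0]]' --gripper '[1, 1, 1, 1]'

```text
time: 14.07
position: [0.5958, 0.0887, 0.0425]
tool_rot: [-0.048, 0.999, 0.0, -0.002]
ft_force: [-4.0, -0.3, 7.3]
grip_width: 0.0197
grip_force: 40.0
```

Call:
arm_command --delta_rot '[[0, 0, 0], [0, 0, 0], [0, 0, 0], [0, 0, 0]]' --delta_pos '[[-0.001, 0, -0.0004], [-0.002, 0, -0.0004], [-0.002, 0, -0.0004], [-0.002, 0, -0.0004]]' --gripper '[1, 1, 1, 1]'

```text
time: 14.4
position: [0.5976, 0.0888, 0.0426]
tool_rot: [-0.048, 0.999, -0.0, -0.002]
ft_force: [-5.8, -1.1, 5.9]
grip_width: 0.0195
grip_force: 40.0
```

Call:
arm_command --delta_rot '[[0, 0, 0], [0, 0, 0], [0, 0, 0], [0, 0, 0]]' --delta_pos '[[-0.001, 0, 0], [-0.002, 0, 0], [-0.002, 0, 0], [-0.002, 0, 0]]' --gripper '[1, 1, 1, 1]'

```text
time: 14.73
position: [0.5979, 0.0888, 0.0426]
tool_rot: [-0.049, 0.999, -0.0, -0.004]
ft_force: [-8.1, -0.9, 9.7]
grip_width: 0.0196
grip_force: 40.0
```

Call:
arm_command --delta_rot '[[0, 0, 0], [0, 0, 0], [0, 0, 0], [0, 0, 0]]' --delta_pos '[[-0.001, 0, 0], [-0.002, 0, 0], [-0.002, 0, 0], [-0.002, 0, 0]]' --gripper '[1, 1, 1, 1]'

```text
time: 15.07
position: [0.5993, 0.089, 0.0427]
tool_rot: [-0.049, 0.999, -0.0, -0.005]
ft_force: [-9.2, -2.9, 10.5]
grip_width: 0.0195
grip_force: 40.0
```

Call:
arm_command --delta_rot '[[0, 0, 0], [0, 0, 0], [0, 0, 0], [0, 0, 0]]' --delta_pos '[[-0.001, 0, -0.0005], [-0.002, 0, -0.0005], [-0.002, 0, -0.0005], [-0.002, 0, -0.0005]]' --gripper '[1, 1, 1, 1]'

```text
time: 15.4
position: [0.6008, 0.0891, 0.0427]
tool_rot: [-0.049, 0.999, -0.0, -0.005]
ft_force: [-9.0, -1.2, 7.8]
grip_width: 0.0198
grip_force: 40.0
```

Call:
arm_command --delta_rot '[[0, 0, 0], [0, 0, 0], [0, 0, 0], [0, 0, 0]]' --delta_pos '[[-0.001, 0, 0], [-0.002, 0, 0], [-0.002, 0, 0], [-0.002, 0, 0]]' --gripper '[1, 1, 1, 1]'

```text
time: 15.73
position: [0.6019, 0.0893, 0.0427]
tool_rot: [-0.049, 0.999, -0.0, -0.006]
ft_force: [-11.2, -1.9, 9.8]
grip_width: 0.0199
grip_force: 40.0
```

Call:
arm_command --delta_rot '[[0, 0, 0], [0, 0, 0], [0, 0, 0], [0, 0, 0], [0, 0, 0], [0, 0, 0]]' --delta_pos '[[-0.001, 0, -0.0002], [-0.002, 0, -0.0002], [-0.002, 0, -0.0002], [-0.002, 0, -0.0002], [-0.002, 0, -0.0002], [-0.002, 0, -0.0002]]' --gripper '[1, 1, 1, 1, 1, 1]'

```text
time: 16.23
position: [0.6031, 0.0894, 0.0427]
tool_rot: [-0.049, 0.999, -0.0, -0.007]
ft_force: [-11.3, -2.1, 10.5]
grip_width: 0.0201
grip_force: 40.0
```

```bash
python3 - <<'E'
from h import *
o=status.get_obs(); print(o['position'],o['ft_force'],o['moment'],abs(o['joint_velocities']).max())
snap('scene');crop('scene','e.png',215,125,305,215,6)
E
```

```text
[0.60306323 0.08938508 0.04274212] [-11.32999374  -2.08793023  10.5148393 ] [-0.35695623  1.84747323  0.01158347] 0.0016652400643643536
```

View pics/e.png

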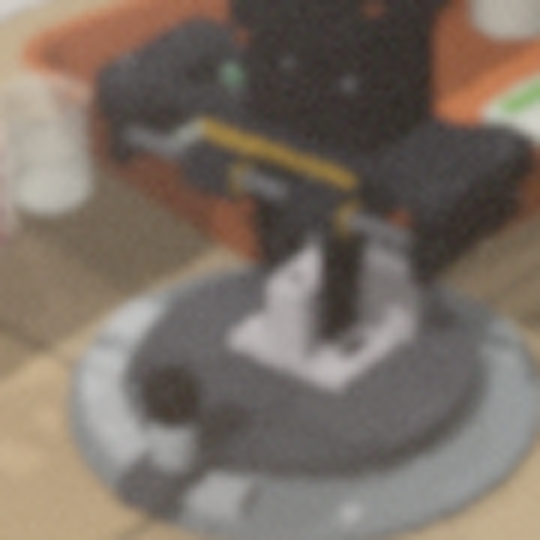

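The bracket sits flat on the deck, pressed against the fence at crop (330,320), and the knob is home at (170,395). The estimated fence travel is about 5.5 mm (6.4 N), at rest.

```bash
python3 -c "
from rig import robot
print(robot.hand_in())"
```

```text
the job is handed in; nothing more can be done
None
```

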